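Load a ball bearing into a V-nest gauge

TASK

Load the ball bearing into the checking gauge: pull the red-knobbed keeper bar fully out, set the bearing flat on the plate in the open mouth between the guide rails and let go of it there. Then push it along the rails until it sits fully home and centred in the V, and only then slide the keeper fully in again behind it. Leave the screwdrivers, the gear and the tape measure where they lie.

Things in the scene. Friction and masses are not known exactly. Their poses are not given: they have to be found in the camera images.
- nest: checking gauge on the bench: blue-painted steel plate 190 x 170 mm, 12 mm thick, with two dark guide rails, a steel V and behind it a small dial gauge (x 66..82 mm, top 61 mm above the bench). Origin on the bench surface under the plate, which spans x -105..+85, y -85..+85 mm; +x points from the open mouth to the V. Rails and V are 10 to 16 mm thick, their tops 30 mm above the bench.
- nest_seat (a point): where the bearing's centre is when home, touching both faces of the V: gauge x = +30, y = 0, 19 mm above the bench (7 mm above the plate). Axes as the gauge's. The bright steel V carries on the rails' inner faces at the deep end.
- nest_mouth (a point): middle of the mouth, at the height of the centre of a bearing lying there: gauge x = -40, y = 0, 19 mm above the bench. The inner faces of rails and V are straight, 30 degrees to the x axis, from half-width 70 mm at x = -44 mm to half-width 8 mm at x = +63 mm; in front of them the plate goes on to x = -105 mm. Plate and guides are polished, slippery (friction about 0.15).
- keeper (a joint): brass keeper bar 12 mm wide through a slot in the -y rail, m: 0 = fully in (crosses the guide at gauge x -8.5..+3.5 mm, nose 15 mm past the middle, 3 mm behind a bearing that is home); grows as it is drawn out along gauge -y; 0.058 = fully out, nose level with the rail. Starts at 0 to 0.015, slides with about 1.5 N, stays where left, hard stops at both ends.
- keeper_knob (a point): centre of the red upright knob on the keeper's outer end, a cylinder 16 mm in diameter, 30 mm tall (36 to 66 mm above the bench; this point at 51 mm). In the gauge's frame x = -2.5 mm, y = -90 mm minus the joint value. Take it from above and move it straight along the gauge's y.
- bearing_mid (a point): centre of the loose steel ball bearing, a flat ring 47 mm in diameter, 14 mm high, 0.1 kg, lying flat on the bench right of the middle; this point is half-way up, 7 mm above what it lies on. z axis = ring axis. Can be gripped across its outside. Between it and the gauge, farther back, stands a fixed clamp jig with a red upright grip 138 mm tall: cross above it.
- screwdriver_red_mid (a point): bystander: red-handled screwdriver 27 x 199 mm lying on the bench, loose; point near its middle
- screwdriver_yellow_mid (a point): bystander: yellow-handled screwdriver 27 x 224 mm lying on the bench, loose; point near its middle
- gear_mid (a point): bystander: dark steel spur gear 62 mm in diameter, 23 mm high, loose, on the right near the bench edge
- tape_measure_mid (a point): bystander: yellow tape measure 35 x 72 mm, 64 mm high, loose, standing on the right
There are look-alikes about, which are no part of the job. Of the things like the part that bears bearing_mid, leave any that is brown, green or pink; of the rest the larger one is meant.

How it is judged:
On the way, in this order (a step that is already met when the one before it is completed fails the run):
1. the keeper is drawn out (by more than 50 of its 58 mm) (value of joint keeper above 0.05 m), for 0.2 s.
2. the bearing lies flat on the plate in the mouth between the rails, let go, still more than 20 mm short of home, keeper out (value of joint keeper above 0.05 m and contact force between the fingers and bearing below 0.05 N and x of bearing_mid in the frame of nest between -0.1 and 0.01 m and y of bearing_mid in the frame of nest between -0.055 and 0.055 m and z of bearing_mid in the frame of nest between 0.016 and 0.022 m and angle between bearing_mid's own z axis and vertical below 0.08 rad), for 0.2 s.
3. the bearing is pushed home in the V (centre within 3 mm of the seat, flat) while the keeper is still out (horizontal distance between bearing_mid and nest_seat below 0.003 m and z of bearing_mid in the frame of nest between 0.016 and 0.022 m and angle between bearing_mid's own z axis and vertical below 0.08 rad and value of joint keeper above 0.05 m), for 0.2 s.
At the end, for the whole second after the job is handed in: The bearing lies flat on the plate, home in the V with its centre within 3 mm of the seat (horizontally), at rest and let go; the keeper is in to within 4 mm of its stop; the bystanders are where they were (within 30 mm) (horizontal distance between bearing_mid and nest_seat below 0.003 m and z of bearing_mid in the frame of nest between 0.016 and 0.022 m and angle between bearing_mid's own z axis and vertical below 0.08 rad and value of joint keeper below 0.004 m and contact force between the fingers and bearing below 0.05 N and linear speed of bearing below 0.01 m/s and distance of each of screwdriver_red_mid, screwdriver_yellow_mid, gear_mid, tape_measure_mid from where it was at the start of the episode below 0.03 m); the robot touches nothing.
It fails at once if the red screwdriver is moved more than 30 mm (distance of screwdriver_red_mid from where it was at the start of the episode above 0.03 m).
It fails at once if the yellow screwdriver is moved more than 30 mm (distance of screwdriver_yellow_mid from where it was at the start of the episode above 0.03 m).
It fails at once if the gear is moved more than 30 mm (distance of gear_mid from where it was at the start of the episode above 0.03 m).
It fails at once if the tape measure is moved more than 30 mm (distance of tape_measure_mid from where it was at the start of the episode above 0.03 m).
It also fails if it takes over 72 s, if anything falls off the work surface, if the arm or the gripper's body presses on something with over 40 N, if the wrist force passes 120 N, or if a joint passes its speed limit or range.

ROBOT

A 6-joint arm with a two-finger parallel gripper is mounted at the origin on a cart in front of the work surface, level with it; the furniture and walls round the work are solid. World frame = base frame: x ahead of the robot, y to its left, z up, the work surface at z = 0. Lengths are in m, angles in rad, forces in N, time in s.
With the tool pointing down it reaches from about 0.35 to 0.975 m from the base axis. Payload 4.9 kg.
Tool frame: the origin (TCP) lies midway between the tips of the shut fingers; the grasp point (between the pads) lies 19 mm behind it; z points along the fingers, y is the line along which they close (so a half turn about z gives the same grasp; the last joint's range is limited). The gripper opens to 85 mm and grips with 20 to 120 N. Pads are 22 mm wide; open, the fingers measure 114 mm over their backs; the gripper's body (76 mm by 85 mm) begins 54 mm behind the grasp point. The pads swing forward as they close: fully open they stand 13 mm farther back than shut.
Start: joints at [1.001, 0.053, 1.613, -0, 1.476, -0.119], TCP at [0.272, 0.563, 0.231] pointing down, gripper open.
Joint ranges: [-3.01, 3.01], [-1.01, 2.22], [0.06, 2.58], [-1.02, 4.17], [0.09, 2.62], [-3.14, 3.14]. Speed limits (rad/s): [2.57, 2.57, 3.14, 3.14, 3.14, 3.14].

INTERFACE

Orientations are given as a rotation vector (axis times angle).
In Python, from station import ctrl, optics, job gives the robot as it stands.
- The arm moves only by the shell command python3 -m jog 'ROWS' [OPENING] [FORCE]. ROWS is JSON, a list of rows, each a list of 2 entries, a list of its own where there are three numbers: the shift along the tool's x, y, z in m, then the turn, a rotation vector about the tool's x, y, z in rad. A call has 1 to 5 rows; each row is the pose to reach, as a shift and turn from the pose commanded when the call began, along the tool's axes at that moment; what a row does not reach only later rows make up. A row lasts 1/10 s, in which the tool goes at most 50 mm and 8.59 degrees, less where a joint would pass 70% of its speed; a pose out of reach is approached as far as the arm can. A call with a gripper value outside its range is refused whole. OPENING is the opening, from 0 (shut) to 1 (fully open), set as the call begins (- or left out, the last holds). The fingers move at their own pace and stop on an object; FORCE is the grip in N (left out, the last holds). Time passes only in rows, so rows that repeat a pose let the fingers close. It gives the time, the measured TCP pose, the force, the opening and the grip force at its end, in the units of the state.
- ctrl.get_obs(): the state, without advancing time (a new reading comes with each control period).
- optics.get_image(name): name is "side" or "top" or "wrist"; returns a dict with "image" (420x560x3 uint8, blue, green, red), "fx", "fy", "cx", "cy" (pixels), "rvec" (rotation vector, rad) and "tvec" (3), from world to camera coordinates, as OpenCV has them; the wrist camera has in their place "mount" (4x4, takes a point from camera to tool coordinates, whose origin is the TCP and whose axes are the flange's). Camera axes: x right, y down, z forward; pixel columns grow to the right and rows downward; lengths in m; the calibration is good to about 2 mm. A picture is of the moment at which its call begins: read the wrist's pose just before it. There is no depth.
- job.finish_job(): hands the job in; it is judged then, once.
The state is a dict: "t": time; "q": joint angles; "dq": joint speeds; "effort": joint torques, N m; "tool_pos": TCP position; "tool_rot": TCP orientation; "contact_force": force on the tool from outside, world axes, zero at the start; "wrist_torque": the same for the moment, N m; "opening": finger opening in m; "grip_force": force on a finger pad.
Only numpy, scipy, OpenCV 4.12 (cv2) and the standard library are available. Lean on these libraries where they do the work, as an engineer would, in place of code of your own. Each camera call takes 0.05 s, during which the arm holds its last target. There are 200 camera calls.

## Working session

There is one attempt and no reset: what is moved stays moved. The work goes in short steps, Python scripts to look and compute and a shell command to move; the robot and the scene stay as the last step left them, time stands still between calls to the robot, and variables do not carry over. Pictures are saved under pics/ and viewed, at most 10 in all, crops included, and the job is handed in when it is done.

```bash
mkdir -p pics; ls
python3 - <<'E'
from station import ctrl, optics
import cv2, numpy as np
o=ctrl.get_obs(); print(o['t'],o['tool_pos'],o['tool_rot'],o['opening'])
ims=[]
for n in ('top','side'):
    d=optics.get_image(n); cv2.imwrite(f'pics/{n}0.png',d['image'])
    np.savez(f'pics/{n}.npz',**d); print(n,d['fx'],d['cx'],d['cy'],d['rvec'],d['tvec'])
E
```

```text
pics
0.0 [0.27194154 0.56203108 0.23002801] [-0.70202026 -3.06139013  0.00308757] 0.08542844676175634
top 439.7217523901443 280.02348111132545 216.26297833652652 [ 2.20079152 -2.1877993   0.08750459] [-0.14601732  0.49426575  1.16340906]
side 513.1930258613442 279.3985033293036 207.6860336953379 [ 1.97934522 -0.46915551  0.32694128] [-0.54193422  0.09317044  1.23340882]
```

View pics/top0.png

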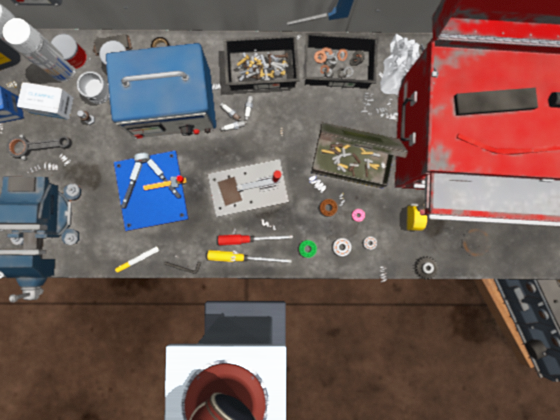

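View pics/side0.png

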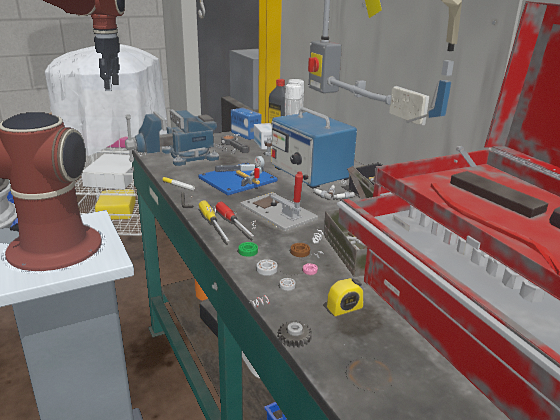

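The top view shows the gauge at about (150,190), with its V apex pointing up and the red knob at (181,180). The jig grip is at (277,176). Rings: green (308,249), brown (328,207), pink (358,215), and two steel ones at (342,247) and (371,243). The steel ring at (342,247) is the larger uncoloured one, so it fits the description. I'll confirm it in a crop and measure.

```bash
cat > h.py <<'E'
import numpy as np, cv2
from scipy.spatial.transform import Rotation as R
def cam(d):
    Rm=cv2.Rodrigues(np.array(d['rvec'],float))[0]; return Rm.T, -Rm.T@np.array(d['tvec'],float)
def wcam(d,o):
    T=np.eye(4);T[:3,:3]=R.from_rotvec(o['tool_rot']).as_matrix();T[:3,3]=o['tool_pos'];T=T@np.array(d['mount']); return T[:3,:3],T[:3,3]
def rays(d,P,uv):
    uv=np.atleast_2d(uv).astype(float)
    v=np.c_[(uv[:,0]-d['cx'])/d['fx'],(uv[:,1]-d['cy'])/d['fy'],np.ones(len(uv))]
    return v@P[0].T
def plane(d,P,uv,z):
    r=rays(d,P,uv); return P[1]+r*((z-P[1][2])/r[:,2])[:,None]
def tri(a,b):  # each (d,P,uv)
    A=np.zeros((3,3));y=np.zeros(3)
    for d,P,uv in (a,b):
        r=rays(d,P,uv)[0];r/=np.linalg.norm(r);M=np.eye(3)-np.outer(r,r);A+=M;y+=M@P[1]
    return np.linalg.solve(A,y)
def blobs(m,minA):
    n,l,s,c=cv2.connectedComponentsWithStats(m.astype(np.uint8));return [(c[i].round(1),s[i]) for i in range(1,n) if s[i,4]>=minA]
E
python3 - <<'E'
from h import *
T=dict(np.load('pics/top.npz'));S=dict(np.load('pics/side.npz'))
PT,PS=cam(T),cam(S)
def hsv(d):return cv2.cvtColor(d['image'],cv2.COLOR_BGR2HSV)
hT,hS=hsv(T),hsv(S)
m=(hT[...,0]>105)&(hT[...,0]<128)&(hT[...,1]>170)&(hT[...,2]>80);m[:140]=0;m[:,:105]=0;m[:,200:]=0
pts=np.argwhere(m)[:,::-1]; W=plane(T,PT,pts,0.012)[:,:2].astype(np.float32)
r=cv2.minAreaRect(W);print('plate',len(W),r,cv2.boxPoints(r))
redT=((hT[...,0]<8)|(hT[...,0]>172))&(hT[...,1]>150)&(hT[...,2]>80)
redS=((hS[...,0]<8)|(hS[...,0]>172))&(hS[...,1]>150)&(hS[...,2]>80)
print([b for b in blobs(redT[165:195,170:195],5)]);print([b for b in blobs(redS[145:190,240:290],5)])
for nm,d,P,uv in(('top',T,PT,(342,247)),('side',S,PS,(267,267)),):
    print(nm,plane(d,P,uv,0.007))
for uv in((371,243),(427,267),(416,217),(308,249),(277,176)):print(uv,plane(T,PT,uv,0.01).round(3))
print('cams',PT[1],PS[1])
b=lambda d,x,y,w,h,k:cv2.resize(d['image'][y:y+h,x:x+w],None,fx=k,fy=k,interpolation=cv2.INTER_CUBIC)
A=b(T,105,140,100,100,4);B=b(T,295,190,100,75,4);C=b(S,190,145,100,50,4);D=b(S,230,230,100,75,4)
o=np.zeros((600,800,3),np.uint8);o[:400,:400]=A;o[:300,400:]=B;o[400:600,:400]=C;o[300:600,400:]=D
cv2.imwrite('pics/crop1.png',o)
E
```

```text
plate 3324 ((0.5641698837280273, 0.20681998133659363), (0.18836219608783722, 0.16888386011123657), 11.278595924377441) [[0.4552925  0.27121124]
 [0.48832276 0.10558889]
 [0.6730473  0.14242873]
 [0.64001703 0.30805108]]
[(array([ 9.6, 13.5]), array([ 7, 11,  6,  7, 32], dtype=int32))]
[(array([33. ,  8.5]), array([32,  5,  3,  8, 20], dtype=int32)), (array([16.3, 27.6]), array([14, 23,  5, 10, 42], dtype=int32))]
top [[ 0.41365633 -0.31112881  0.007     ]]
side [[ 0.41696506 -0.31193184  0.007     ]]
(371, 243) [[ 0.425 -0.389  0.01 ]]
(427, 267) [[ 0.361 -0.54   0.01 ]]
(416, 217) [[ 0.496 -0.512  0.01 ]]
(308, 249) [[ 0.408 -0.219  0.01 ]]
(277, 176) [[ 0.605 -0.134  0.01 ]]
cams [ 0.41704971 -0.12727896  1.19541204] [-0.02685348 -1.1937706   0.63076256]
```

View pics/crop1.png

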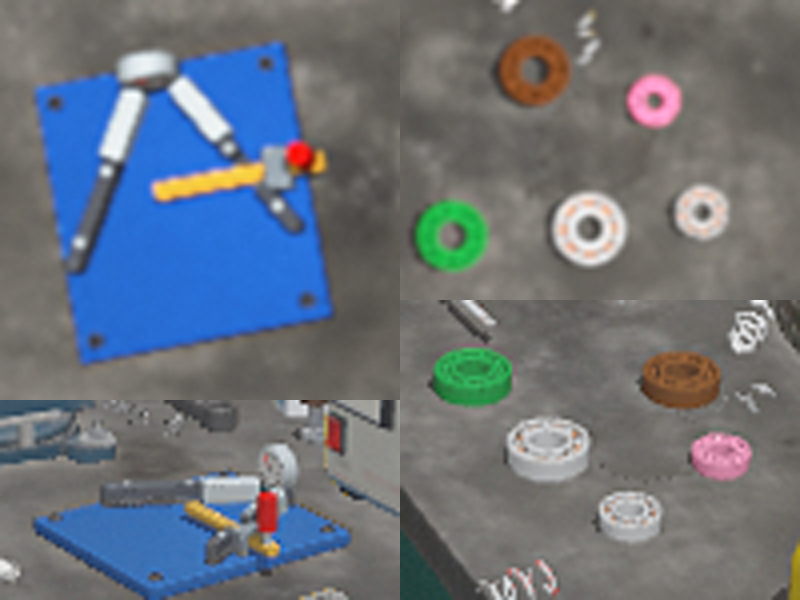

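The crop confirms it: the ring at crop (590,228), top pixel (342.5,247), is steel and clearly larger than the other steel ring. Brown, green and pink are excluded. Gauge: yaw 11.28°, origin about (0.574,0.209). Next I'll work out the move to above the knob.

```bash
cat >> h.py <<'E'
YAW=np.deg2rad(11.28); O=np.array([0.574,0.209])
def g2w(x,y):  # gauge m -> world xy
    c,s=np.cos(YAW),np.sin(YAW); return O+np.array([c*x-s*y,s*x+c*y])
def w2g(p):
    c,s=np.cos(YAW),np.sin(YAW); d=np.asarray(p)[:2]-O; return np.array([c*d[0]+s*d[1],-s*d[0]+c*d[1]])
def go(o,xy,z,ang,flip=None):  # ang: world angle of closing axis (tool y), mod pi
    M=R.from_rotvec(o['tool_rot']).as_matrix()
    best=None
    for k in(0,1):
        a=ang+k*np.pi; y=np.array([np.cos(a),np.sin(a),0]);zz=np.array([0,0,-1.]);G=np.c_[np.cross(y,zz),y,zz]
        rv=R.from_matrix(M.T@G).as_rotvec()
        if best is None or np.linalg.norm(rv)<np.linalg.norm(best):best=rv
    print('shift',(M.T@(np.array([*xy,z])-o['tool_pos'])).round(4),'turn',best.round(3))
E
python3 - <<'E'
from h import *
from station import ctrl
T=dict(np.load('pics/top.npz'));S=dict(np.load('pics/side.npz'));PT,PS=cam(T),cam(S)
k=tri((T,PT,(179.6,178.5)),(S,PS,(256.3,172.6)));print('knob',k,w2g(k),'ray@.066',plane(T,PT,(179.6,178.5),.062),w2g(plane(T,PT,(179.6,178.5),.062)[0]))
o=ctrl.get_obs();print('tool axes\n',R.from_rotvec(o['tool_rot']).as_matrix().round(3));go(o,g2w(-.0025,-.096),.2,YAW);go(o,g2w(-.0025,-.096),.2,YAW+np.pi/2)
E
```

```text
knob [0.5916915  0.12022871 0.0498147 ] [-1.42482538e-05 -9.05170207e-02] ray@.066 [[0.58852234 0.11816348 0.062     ]] [-0.00352616 -0.09192246]
tool axes
 [[-0.9    0.436 -0.001]
 [ 0.436  0.9   -0.002]
 [ 0.    -0.002 -1.   ]]
shift [-0.4816 -0.2642  0.0306] turn [-0.002  0.001  0.923]
shift [-0.4816 -0.2642  0.0306] turn [-0.002 -0.001 -0.648]
```

```bash
python3 -m jog '[[[-0.042,-0.023,0],[0,0,0]],[[-0.084,-0.046,0],[0,0,0]],[[-0.126,-0.069,0],[0,0,0]],[[-0.168,-0.092,0],[0,0,0]],[[-0.21,-0.115,0],[0,0,0]]]' 1 40
python3 -m jog '[[[-0.042,-0.023,0],[0,0,0]],[[-0.084,-0.046,0],[0,0,0]],[[-0.126,-0.069,0],[0,0,0]],[[-0.168,-0.092,0],[0,0,0]],[[-0.21,-0.115,0],[0,0,0]]]'
python3 -m jog '[[[-0.03,-0.017,0],[0,0,0.14]],[[-0.06,-0.034,0],[0,0,0.28]],[[-0.06,-0.034,0],[0,0,0.42]],[[-0.06,-0.034,0],[0,0,0.56]],[[-0.06,-0.034,0.01],[0,0,0.7]]]'
python3 -m jog '[[[0,0,0],[0,0,0.14]],[[0,0,0],[0,0,0.223]],[[0,0,0],[0,0,0.223]],[[0,0,0],[0,0,0.223]]]'
python3 - <<'E'
from h import *
from station import ctrl,optics
o=ctrl.get_obs();d=optics.get_image('wrist');cv2.imwrite('pics/w1.png',d['image']);np.savez('pics/w1.npz',**d,**{'tool_rot':o['tool_rot'],'tool_pos':o['tool_pos']})
print(o['t'],o['tool_pos'],o['q'].round(2) if hasattr(o['q'],'round') else o['q']);print(np.array(d['mount']).round(3));go(o,g2w(-.0025,-.09),.1,YAW)
E
```

```text
t: 0.6
tool_pos: [0.4117, 0.3658, 0.2308]
tool_rot: [-0.701, -3.062, 0.001]
contact_force: [1.0, 0.4, -0.9]
opening: 0.0857
grip_force: 0.0
t: 1.1
tool_pos: [0.5507, 0.1707, 0.2309]
tool_rot: [-0.702, -3.062, 0.0]
contact_force: [0.3, 0.1, -0.1]
opening: 0.0856
grip_force: 0.0
t: 1.6
tool_pos: [0.5901, 0.1153, 0.2222]
tool_rot: [1.718, 2.629, 0.002]
contact_force: [0.1, 0.5, 0.3]
opening: 0.0854
grip_force: 0.0
t: 2.0
tool_pos: [0.5891, 0.1158, 0.2209]
tool_rot: [-1.99, -2.431, 0.001]
contact_force: [0.4, -0.3, 0.5]
opening: 0.0854
grip_force: 0.0
2.0 [0.58910839 0.11578167 0.22090607] [ 0.07  0.    1.68  0.    1.46 -0.13]
[[ 0.    -0.95  -0.311  0.081]
 [ 1.     0.    -0.     0.001]
 [ 0.    -0.311  0.95  -0.142]
 [ 0.     0.     0.     1.   ]]
shift [0.0044 0.001  0.1209] turn [-0.001 -0.     0.002]
```

View pics/w1.png

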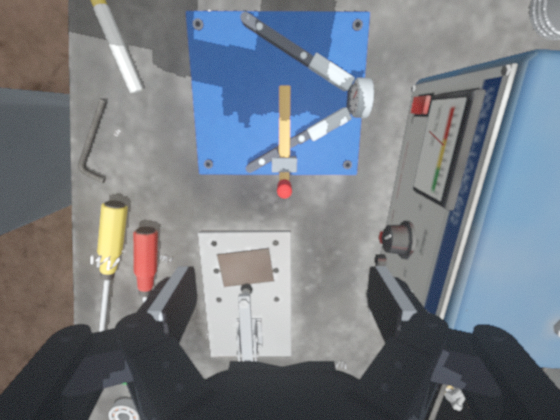

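The wrist view shows the gauge nearly square to the image, with plate corners at about (190,12)–(368,12)–(357,174)–(203,174). The knob is at (284,188), and the bar's nose is inside the guide. I'll refine the gauge and knob from this view.

Run:
```python
from h import *
from station import ctrl
T=dict(np.load('pics/top.npz'));PT=cam(T);S=dict(np.load('pics/side.npz'));PS=cam(S)
W=dict(np.load('pics/w1.npz'));PW=wcam(W,W)
h=cv2.cvtColor(W['image'],cv2.COLOR_BGR2HSV)
m=(h[...,0]>105)&(h[...,0]<128)&(h[...,1]>150)&(h[...,2]>40);m[185:]=0;m[:,:180]=0;m[:,380:]=0
m=cv2.morphologyEx(m.astype(np.uint8),cv2.MORPH_OPEN,np.ones((3,3)))
X=plane(W,PW,np.argwhere(m)[:,::-1],.012)[:,:2].astype(np.float32);r=cv2.minAreaRect(X);print(r);print(cv2.boxPoints(r))
red=((h[...,0]<8)|(h[...,0]>172))&(h[...,1]>150)&(h[...,2]>60)
b=blobs(red[170:210,270:300],10);print(b)
uv=b[0][0]+[270,170]
k=tri((T,PT,(179.6,178.5)),(W,PW,uv));print('knob tri',k,w2g(k)); k=tri((S,PS,(256.3,172.6)),(W,PW,uv));print('knob tri2',k,w2g(k));p=plane(W,PW,uv,.063)[0];print('knob ray',p,w2g(p))
```

```text
((0.5598490834236145, 0.2592182159423828), (0.16570478677749634, 0.06728366017341614), 17.822246551513672)
[[0.47067612 0.26588738]
 [0.4912693  0.20183262]
 [0.64902204 0.25254905]
 [0.6284289  0.3166038 ]]
[(array([14.7, 17.3]), array([ 8, 14, 13, 10, 46], dtype=int32))]
knob tri [0.59163688 0.12103512 0.04791485] [ 8.99225485e-05 -8.97155042e-02]
knob tri2 [0.5930268  0.1209267  0.04932973] [ 0.00143178 -0.0900937 ]
knob ray [0.59174455 0.12436859 0.063     ] [ 0.00084755 -0.08646749]
```

Run:
```python
from h import *
W=dict(np.load('pics/w1.npz'));PW=wcam(W,W)
h=cv2.cvtColor(W['image'],cv2.COLOR_BGR2HSV)
print(h[150,220],h[100,230],h[30,350],h[188,284],h[193,284],h[183,284],h[120,230])
m=(h[...,0]>100)&(h[...,0]<130)&(h[...,1]>120)&(h[...,2]>20);m[182:]=0;m[:,:180]=0;m[:,385:]=0
m=cv2.morphologyEx(m.astype(np.uint8),cv2.MORPH_OPEN,np.ones((3,3)))
n,l,s,c=cv2.connectedComponentsWithStats(m);m=l==1+s[1:,4].argmax()
X=plane(W,PW,np.argwhere(m)[:,::-1],.012)[:,:2].astype(np.float32);r=cv2.minAreaRect(X);print(len(X),r);print(cv2.boxPoints(r))
red=((h[...,0]<12)|(h[...,0]>168))&(h[...,1]>90)
for cc,ss in blobs(red[170:210,270:300],10):
    p=plane(W,PW,cc+[270,170],.06)[0];print(cc,ss,p,w2g(p))
```

```text
[107 139 227] [108 146 161] [106 144 223] [  0 146 248] [  0 146 250] [178 146 162] [107 142 225]
14954 ((0.5580450296401978, 0.2077624499797821), (0.16985473036766052, 0.16718469560146332), 11.181487083435059)
[[0.45851976 0.27329916]
 [0.4909398  0.10928797]
 [0.6575703  0.14222574]
 [0.62515026 0.30623692]]
[13.9 18.7] [  7   9  15  20 238] [0.59139691 0.12201901 0.06      ] [ 4.70357590e-05 -8.87036822e-02]
```

Run:
```python
from h import *
W=dict(np.load('pics/w1.npz'));PW=wcam(W,W);T=dict(np.load('pics/top.npz'));PT=cam(T)
print(W['fx'],W['fy'],W['cx'],W['cy'],PW[1])
c=[(190,12),(369,12),(358,174),(202,174)]
P=plane(W,PW,c,.012);print(P,[np.linalg.norm(P[i]-P[i-1]) for i in range(4)],[w2g(p).round(4) for p in P])
s=[(198,23),(358,23),(347,163),(209,163)];P=plane(W,PW,s,.012);print([w2g(p).round(4) for p in P])
t=[(119,166),(171.5,156),(181.5,215),(129,225.5)];P=plane(T,PT,t,.012);print('top screws',[w2g(p).round(4) for p in P])
```

```text
296.81984064645945 296.81984064645945 281.6019425127336 210.51281453699067 [0.57451483 0.19514648 0.36303401]
[[0.46298215 0.27311332 0.012     ]
 [0.64214499 0.30918951 0.012     ]
 [0.67731542 0.14567114 0.012     ]
 [0.49440221 0.10874463 0.012     ]] [np.float64(0.16734481081325134), np.float64(0.18275889805416984), np.float64(0.16725793139527684), np.float64(0.18660335009202078)] [array([-0.0963,  0.0846]), array([0.0864, 0.0849]), array([ 0.0889, -0.0823]), array([-0.0977, -0.0827])]
[array([-0.089 ,  0.0748]), array([0.076 , 0.0751]), array([ 0.0749, -0.0692]), array([-0.0883, -0.0696])]
top screws [array([0.0703, 0.0717]), array([ 0.0707, -0.0721]), array([-0.0924, -0.0704]), array([-0.0936,  0.0723])]
```

Tool axes are now tool x = gauge +y, tool y = gauge +x, and z down. The top and wrist views differ by about 3 mm, so I'll use their mean. Now I'll descend on the knob and grip it.

```bash
sed -i 's/O=np.array(\[0.574,0.209\])/O=np.array([0.5749,0.2108])/' h.py
python3 -m jog '[[[0.002,0.001,0.045],[0,0,0]],[[0.004,0.002,0.09],[0,0,0]],[[0.004,0.002,0.13],[0,0,0]],[[0.004,0.002,0.165],[0,0,0]],[[0.004,0.002,0.178],[0,0,0]]]'
python3 -m jog '[[[0,0,0],[0,0,0]],[[0,0,0],[0,0,0]],[[0,0,0],[0,0,0]],[[0,0,0],[0,0,0]],[[0,0,0],[0,0,0]]]' 0 30
python3 -m jog '[[[0,0,0],[0,0,0]],[[0,0,0],[0,0,0]],[[0,0,0],[0,0,0]]]'
```

```text
t: 2.55
tool_pos: [0.5872, 0.1199, 0.0387]
tool_rot: [-1.988, -2.426, 0.008]
contact_force: [-0.5, 0.3, -0.9]
opening: 0.0857
grip_force: 0.0
t: 3.05
tool_pos: [0.5908, 0.12, 0.0452]
tool_rot: [1.992, 2.429, -0.0]
contact_force: [-1.4, -0.7, 9.2]
opening: 0.0148
grip_force: 29.1
t: 3.35
tool_pos: [0.5908, 0.12, 0.0453]
tool_rot: [1.992, 2.429, -0.0]
contact_force: [-3.9, -1.0, 6.6]
opening: 0.0147
grip_force: 29.3
```

```bash
python3 -m jog '[[[-0.012,0,0],[0,0,0]],[[-0.024,0,0],[0,0,0]],[[-0.036,0,0],[0,0,0]],[[-0.046,0,0],[0,0,0]],[[-0.052,0,0],[0,0,0]]]'
python3 -m jog '[[[-0.002,0,0],[0,0,0]],[[-0.004,0,0],[0,0,0]],[[-0.006,0,0],[0,0,0]],[[-0.006,0,0],[0,0,0]]]'
```

```text
t: 3.85
tool_pos: [0.601, 0.0687, 0.0453]
tool_rot: [-1.992, -2.429, -0.0]
contact_force: [-3.7, 1.0, 7.3]
opening: 0.0146
grip_force: 29.4
t: 4.25
tool_pos: [0.6018, 0.0647, 0.0453]
tool_rot: [-1.991, -2.427, -0.003]
contact_force: [-6.5, 5.2, 7.4]
opening: 0.0148
grip_force: 29.5
```

The keeper is out against its stop. I'll release it, rise, and cross to look at the bearing.

```bash
python3 -m jog '[[[0.001,0,0],[0,0,0]],[[0.001,0,0],[0,0,0]],[[0.001,0,-0.01],[0,0,0]],[[0.001,0,-0.05],[0,0,0]],[[0.001,0,-0.1],[0,0,0]]]' 1
python3 -m jog '[[[0,0,-0.045],[0,0,0]],[[0,0,-0.085],[0,0,0]],[[-0.04,-0.025,-0.085],[0,0,0]],[[-0.08,-0.05,-0.085],[0,0,0]],[[-0.12,-0.075,-0.085],[0,0,0]]]' 
python3 -m jog '[[[-0.04,-0.025,0],[0,0,0]],[[-0.08,-0.05,0],[0,0,0]],[[-0.12,-0.075,0],[0,0,0]],[[-0.16,-0.1,0],[0,0,0]],[[-0.2,-0.125,0],[0,0,0]]]' 
python3 -m jog '[[[-0.04,-0.025,0],[0,0,0]],[[-0.09,-0.055,0],[0,0,0]],[[-0.09,-0.055,0],[0,0,0]],[[-0.09,-0.055,0],[0,0,0]]]'
python3 - <<'E'
from h import *
from station import ctrl,optics
o=ctrl.get_obs();d=optics.get_image('wrist');cv2.imwrite('pics/w2.png',d['image']);np.savez('pics/w2.npz',**d,**{'tool_rot':o['tool_rot'],'tool_pos':o['tool_pos']})
t=optics.get_image('top');cv2.imwrite('pics/top2.png',t['image']);print(o['tool_pos'])
E
```

```text
t: 4.75
tool_pos: [0.5996, 0.064, 0.1419]
tool_rot: [-1.99, -2.425, 0.006]
contact_force: [0.6, -0.1, 0.7]
opening: 0.0847
grip_force: 0.0
t: 5.25
tool_pos: [0.5512, -0.0694, 0.2298]
tool_rot: [1.989, 2.429, 0.001]
contact_force: [0.8, -0.8, 0.4]
opening: 0.0854
grip_force: 0.0
t: 5.75
tool_pos: [0.4672, -0.2906, 0.2293]
tool_rot: [1.992, 2.428, -0.0]
contact_force: [0.0, -0.4, 1.0]
opening: 0.0852
grip_force: 0.0
t: 6.15
tool_pos: [0.4311, -0.3891, 0.2288]
tool_rot: [1.996, 2.426, 0.0]
contact_force: [-0.2, 1.1, 1.3]
opening: 0.085
grip_force: 0.0
[ 0.43110088 -0.38911694  0.22875886]
```

View pics/w2.png

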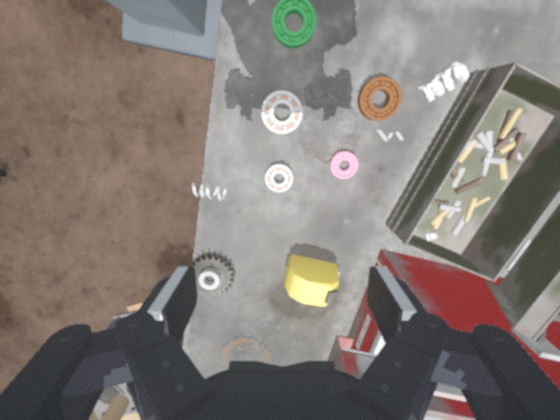

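The wrist view shows the large steel bearing at (282,112) and the small one at (279,178). Next: measure it and check the knob in the top view.

Run:
```python
from h import *
from station import ctrl
W=dict(np.load('pics/w2.npz'));PW=wcam(W,W);T=dict(np.load('pics/top.npz'));PT=cam(T)
def ring(im,c,r,lo,vmin):
    h=cv2.cvtColor(im,cv2.COLOR_BGR2HSV);m=np.zeros(h.shape[:2],np.uint8);x,y=c
    m[y-r:y+r,x-r:x+r]=(h[y-r:y+r,x-r:x+r,2]>vmin)
    cs=cv2.findContours(m,cv2.RETR_EXTERNAL,cv2.CHAIN_APPROX_NONE)[0];k=max(cs,key=cv2.contourArea);return cv2.fitEllipse(cv2.convexHull(k))
ew=ring(W['image'],(282,112),30,0,165);et=ring(T['image'],(342,247),14,0,165);print(ew,et)
print('tri',tri((W,PW,ew[0]),(T,PT,et[0])));p=plane(W,PW,ew[0],.012)[0];q=plane(T,PT,et[0],.012)[0];print(p,q)
i=cv2.imread('pics/top2.png');h=cv2.cvtColor(i,cv2.COLOR_BGR2HSV);red=((h[...,0]<8)|(h[...,0]>172))&(h[...,1]>150)&(h[...,2]>80)
b=blobs(red[160:200,175:215],15);print(b);
for x in b:print('knob gauge',w2g(plane(T,PT,x[0]+[175,160],.062)[0]))
o=ctrl.get_obs();xy=(p[:2]+q[:2])/2;print(xy);go(o,xy,.001,YAW)
```

```text
((281.6711730957031, 129.753173828125), (61.74306106567383, 78.2953109741211), 179.82135009765625) ((342.0076904296875, 246.61366271972656), (17.747722625732422, 18.093229293823242), 81.71106719970703)
tri [ 0.41811258 -0.33480184 -0.14307547]
[ 0.42029343 -0.32751227  0.012     ] [ 0.41470762 -0.31038004  0.012     ]
[(array([25.8, 14.3]), array([23, 11,  7,  8, 35], dtype=int32))]
knob gauge [-0.00426576 -0.14927003]
[ 0.41750053 -0.31894615]
shift [ 0.0695 -0.0011  0.2276] turn [ 0. -0.  0.]
```

Run:
```python
from h import *
from station import ctrl
W=dict(np.load('pics/w2.npz'));PW=wcam(W,W);T=dict(np.load('pics/top.npz'));PT=cam(T)
print(W['image'][112,250:315,1])
for v in (200,215):
    m=np.zeros((420,560),np.uint8);m[86:138,256:308]=W['image'][86:138,256:308,1]>v
    cs=cv2.findContours(m,cv2.RETR_EXTERNAL,cv2.CHAIN_APPROX_NONE)[0];e=cv2.fitEllipse(cv2.convexHull(max(cs,key=cv2.contourArea)))
    print(v,e,'tri',tri((W,PW,e[0]),(T,PT,(342.0,246.6))));p=plane(W,PW,e[0],.011)[0];print(p)
o=ctrl.get_obs();go(o,(p[:2]+[.4145,-.3104])/2,.001,YAW)
```

```text
[116 133 154 164 164 165 164 167 166 165 173 200 225 231 219 207 213 217
 221 245 255 255 255 219 174 166 171 173 174 176 178 176 179 180 182 182
 178 182 179 175 180 200 216 221 207 190 188 189 194 213 225 220 201 176
 165 166 166 161 161 163 161 159 156 156 159]
200 ((281.36175537109375, 112.88814544677734), (41.0713005065918, 42.617557525634766), 169.33108520507812) tri [ 0.41554976 -0.30922374  0.01936599]
[ 0.41633128 -0.3092173   0.011     ]
215 ((281.5932922363281, 118.7431640625), (28.052658081054688, 41.718753814697266), 87.80853271484375) tri [ 0.41630797 -0.31599636 -0.02405161]
[ 0.41783613 -0.31548805  0.011     ]
shift [ 0.0757 -0.0012  0.2276] turn [ 0. -0.  0.]
```

```bash
python3 -m jog '[[[0.04,0,0],[0,0,0]],[[0.081,0,0.02],[0,0,0]],[[0.081,0,0.07],[0,0,0]],[[0.081,0,0.12],[0,0,0]],[[0.081,0,0.165],[0,0,0]]]'
python3 -m jog '[[[0,0,0.03],[0,0,0]],[[0,0,0.048],[0,0,0]],[[0,0,0.056],[0,0,0]],[[0,0,0.062],[0,0,0]],[[0,0,0.062],[0,0,0]]]'
python3 -m jog '[[[0,0,0],[0,0,0]],[[0,0,0],[0,0,0]],[[0,0,0],[0,0,0]],[[0,0,0],[0,0,0]],[[0,0,0],[0,0,0]]]' 0 40
python3 -m jog '[[[0,0,0],[0,0,0]],[[0,0,0],[0,0,0]]]'
```

```text
t: 6.75
tool_pos: [0.4166, -0.3059, 0.062]
tool_rot: [1.987, 2.432, 0.0]
contact_force: [-1.5, -0.3, 0.2]
opening: 0.0853
grip_force: 0.0
t: 7.25
tool_pos: [0.4165, -0.3079, 0.0017]
tool_rot: [1.991, 2.43, 0.0]
contact_force: [0.2, -0.1, -0.4]
opening: 0.0852
grip_force: 0.0
t: 7.75
tool_pos: [0.4168, -0.3092, 0.0028]
tool_rot: [1.991, 2.427, -0.0]
contact_force: [-1.0, 1.2, 5.9]
opening: 0.0448
grip_force: 41.1
t: 7.95
tool_pos: [0.4167, -0.3091, 0.0027]
tool_rot: [1.991, 2.427, -0.0]
contact_force: [-0.6, 1.0, 5.5]
opening: 0.0448
grip_force: 41.1
```

```bash
python3 -m jog '[[[0,0,-0.02],[0,0,0]],[[0,0,-0.065],[0,0,0]],[[0,0,-0.11],[0,0,0]],[[0,0,-0.155],[0,0,0]],[[0,0,-0.2],[0,0,0]]]'
python3 -m jog '[[[0,0,-0.02],[0,0,0]],[[0.03,0.012,-0.02],[0,0,0]],[[0.07,0.03,-0.02],[0,0,0]],[[0.11,0.046,-0.02],[0,0,0]],[[0.15,0.063,-0.02],[0,0,0]]]'
python3 -m jog '[[[0.04,0.017,0],[0,0,0]],[[0.08,0.034,0],[0,0,0]],[[0.12,0.051,0],[0,0,0]],[[0.16,0.068,0],[0,0,0]],[[0.2,0.085,0],[0,0,0]]]'
python3 -m jog '[[[0.04,0.017,0],[0,0,0]],[[0.08,0.034,0],[0,0,0]],[[0.11,0.046,0],[0,0,0]],[[0.129,0.054,0],[0,0,0]],[[0.129,0.054,0],[0,0,0]]]'
python3 -m jog '[[[0,0,0],[0,0,0]],[[0,0,0],[0,0,0]]]'
python3 - <<'E'
from h import *
from station import ctrl
o=ctrl.get_obs();print(o['tool_pos'],w2g(o['tool_pos']));go(o,g2w(-.055,0),.0155,YAW)
E
```

```text
t: 8.45
tool_pos: [0.4155, -0.308, 0.2028]
tool_rot: [-1.992, -2.429, -0.0]
contact_force: [0.0, -1.3, -0.4]
opening: 0.0447
grip_force: 41.5
t: 8.95
tool_pos: [0.4481, -0.1475, 0.2211]
tool_rot: [1.994, 2.428, 0.0]
contact_force: [0.6, 0.4, -1.6]
opening: 0.0448
grip_force: 41.5
t: 9.45
tool_pos: [0.4924, 0.0656, 0.2211]
tool_rot: [1.992, 2.429, 0.0]
contact_force: [0.7, -0.8, -0.4]
opening: 0.0453
grip_force: 41.5
t: 9.95
tool_pos: [0.5201, 0.203, 0.2207]
tool_rot: [-1.988, -2.432, 0.001]
contact_force: [0.3, -0.8, -0.8]
opening: 0.0445
grip_force: 41.5
t: 10.15
tool_pos: [0.5201, 0.2, 0.221]
tool_rot: [-1.993, -2.428, 0.001]
contact_force: [-0.5, -0.4, -0.8]
opening: 0.0446
grip_force: 41.5
[0.52011157 0.200037   0.22102232] [-0.05583536  0.00016174]
shift [-1.000e-04  1.000e-03  2.055e-01] turn [-0.001  0.    -0.001]
```

```bash
python3 -m jog '[[[0,0,0.045],[0,0,0]],[[0,0,0.09],[0,0,0]],[[0,0,0.135],[0,0,0]],[[0,0,0.17],[0,0,0]],[[0,0,0.188],[0,0,0]]]'
python3 -m jog '[[[0,0,0.006],[0,0,0]],[[0,0,0.011],[0,0,0]],[[0,0,0.015],[0,0,0]],[[0,0,0.017],[0,0,0]],[[0,0,0.017],[0,0,0]]]'
python3 -m jog '[[[0,0,0],[0,0,0]],[[0,0,0],[0,0,0]]]'
```

```text
t: 10.65
tool_pos: [0.5175, 0.1989, 0.0292]
tool_rot: [-1.992, -2.424, 0.008]
contact_force: [-0.1, 0.4, -1.2]
opening: 0.0452
grip_force: 41.4
t: 11.15
tool_pos: [0.521, 0.201, 0.0172]
tool_rot: [1.992, 2.428, 0.002]
contact_force: [-1.1, -0.6, -0.6]
opening: 0.0448
grip_force: 41.4
t: 11.35
tool_pos: [0.5207, 0.2011, 0.0169]
tool_rot: [1.992, 2.429, 0.001]
contact_force: [-0.0, 0.6, -0.8]
opening: 0.0447
grip_force: 41.4
```

```bash
python3 -m jog '[[[0,0,0.001],[0,0,0]],[[0,0,0.002],[0,0,0]],[[0,0,0.0025],[0,0,0]],[[0,0,0.0025],[0,0,0]]]'
python3 -m jog '[[[0,0,0],[0,0,0]],[[0,0,0],[0,0,0]],[[0,0,0],[0,0,0]],[[0,0,0],[0,0,0]],[[0,0,0],[0,0,0]]]' 1
python3 -m jog '[[[0,0,-0.01],[0,0,0]],[[0,0,-0.05],[0,0,0]],[[0,0,-0.1],[0,0,0]],[[-0.04,0,-0.13],[0,0,0]],[[-0.09,0,-0.15],[0,0,0]]]'
python3 -m jog '[[[0,0,-0.04],[0,0,0]],[[0,0,-0.04],[0,0,0]],[[0,0,-0.04],[0,0,0]]]'
python3 - <<'E'
from h import *
from station import ctrl,optics
o=ctrl.get_obs();d=optics.get_image('wrist');cv2.imwrite('pics/w3.png',d['image']);np.savez('pics/w3.npz',**d,**{'tool_rot':o['tool_rot'],'tool_pos':o['tool_pos']})
E
```

```text
t: 11.75
tool_pos: [0.521, 0.2011, 0.0148]
tool_rot: [1.992, 2.429, 0.001]
contact_force: [-1.1, -0.1, 4.6]
opening: 0.0449
grip_force: 42.0
t: 12.25
tool_pos: [0.5202, 0.2009, 0.0136]
tool_rot: [-1.992, -2.429, 0.0]
contact_force: [0.5, 1.0, 0.2]
opening: 0.0855
grip_force: 0.0
t: 12.75
tool_pos: [0.539, 0.1166, 0.1674]
tool_rot: [1.985, 2.429, 0.008]
contact_force: [1.6, -0.8, 0.4]
opening: 0.0855
grip_force: 0.0
t: 13.05
tool_pos: [0.5382, 0.116, 0.2046]
tool_rot: [1.991, 2.427, 0.004]
contact_force: [-0.2, 0.0, -0.5]
opening: 0.0851
grip_force: 0.0
```

View pics/w3.png

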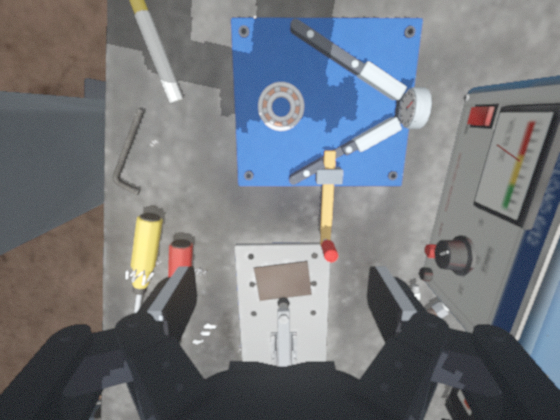

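The bearing lies flat on the plate at (281,106) in the mouth and let go. The keeper's nose at (330,152) is level with the rail. Next I'll shut the fingers, come down behind the bearing and push.

```bash
python3 - <<'E'
from h import *
W=dict(np.load('pics/w3.npz'));PW=wcam(W,W)
print('bearing',w2g(plane(W,PW,(281,106),.025)[0]),'screws mid',np.mean([w2g(p) for p in plane(W,PW,[(243,31),(249,174),(410,31),(392,174)],.012)],0))
E
python3 -m jog '[[[0.04,-0.028,0],[0,0,0]],[[0.075,-0.052,0],[0,0,0]],[[0.086,-0.06,0.02],[0,0,0]],[[0.086,-0.06,0.065],[0,0,0]],[[0.086,-0.06,0.1],[0,0,0]]]' 0 40
python3 -m jog '[[[0,0,0.03],[0,0,0]],[[0,0,0.055],[0,0,0]],[[0,0,0.072],[0,0,0]],[[0,0,0.072],[0,0,0]],[[0,0,0.072],[0,0,0]]]'
python3 - <<'E'
from h import *
from station import ctrl
o=ctrl.get_obs();print(w2g(o['tool_pos']));go(o,g2w(-.115,.001),.016,YAW)
E
```

```text
bearing [-0.05332826  0.00209326] screws mid [-0.00815963  0.00082405]
t: 13.6
tool_pos: [0.4593, 0.1895, 0.0993]
tool_rot: [-1.988, -2.43, 0.003]
contact_force: [0.3, 0.3, -1.0]
opening: 0.0123
grip_force: 0.0
t: 14.1
tool_pos: [0.4605, 0.1889, 0.0295]
tool_rot: [-1.99, -2.429, 0.003]
contact_force: [-0.8, -0.1, 0.5]
opening: -0.0003
grip_force: 0.0
[-0.11649733  0.00089217]
shift [0.0001 0.0015 0.0135] turn [-0.002  0.     0.001]
```

```bash
python3 -m jog '[[[0,0,0.008],[0,0,0]],[[0,0,0.013],[0,0,0]],[[0,0,0.013],[0,0,0]]]'
python3 -m jog '[[[0,0.01,0],[0,0,0]],[[0,0.02,0],[0,0,0]],[[0,0.026,0],[0,0,0]],[[0,0.032,0],[0,0,0]],[[0,0.038,0],[0,0,0]]]'
python3 -m jog '[[[0,0.008,0],[0,0,0]],[[0,0.016,0],[0,0,0]],[[0,0.024,0],[0,0,0]],[[0,0.032,0],[0,0,0]],[[0,0.038,0],[0,0,0]]]'
python3 -m jog '[[[0,0.004,0],[0,0,0]],[[0,0.008,0],[0,0,0]],[[0,0.012,0],[0,0,0]],[[0,0.014,0],[0,0,0]],[[0,0.014,0],[0,0,0]]]'
```

```text
t: 14.4
tool_pos: [0.4612, 0.1887, 0.017]
tool_rot: [-1.992, -2.429, 0.001]
contact_force: [-0.2, 0.2, -0.6]
opening: 0.0001
grip_force: 0.0
t: 14.9
tool_pos: [0.4995, 0.1963, 0.0174]
tool_rot: [-1.992, -2.429, 0.0]
contact_force: [-0.4, 0.1, 0.2]
opening: -0.0001
grip_force: 0.3
t: 15.4
tool_pos: [0.5369, 0.2038, 0.0174]
tool_rot: [1.992, 2.429, 0.0]
contact_force: [0.2, 0.2, 0.4]
opening: 0.0001
grip_force: 0.1
t: 15.9
tool_pos: [0.55, 0.2064, 0.0174]
tool_rot: [1.992, 2.429, 0.0]
contact_force: [-0.5, 0.1, 0.6]
opening: 0.0001
grip_force: 0.0
```

```bash
python3 -m jog '[[[0,0.003,0],[0,0,0]],[[0,0.006,0],[0,0,0]],[[0,0.009,0],[0,0,0]],[[0,0.011,0],[0,0,0]],[[0,0.011,0],[0,0,0]]]'
python3 -m jog '[[[0,0.001,0],[0,0,0]],[[0,0.002,0],[0,0,0]],[[0,0.003,0],[0,0,0]],[[0,0.003,0],[0,0,0]]]'
```

```text
t: 16.4
tool_pos: [0.561, 0.2086, 0.0175]
tool_rot: [1.992, 2.429, 0.001]
contact_force: [-0.4, -0.6, 0.4]
opening: 0.0002
grip_force: 0.0
t: 16.8
tool_pos: [0.5637, 0.2091, 0.0174]
tool_rot: [1.992, 2.429, 0.0]
contact_force: [-0.2, 0.6, 0.2]
opening: -0.0002
grip_force: 0.0
```

```bash
python3 -m jog '[[[0,0.001,0],[0,0,0]],[[0,0.002,0],[0,0,0]],[[0,0.003,0],[0,0,0]],[[0,0.003,0],[0,0,0]]]'
python3 - <<'E'
from station import optics
import cv2
d=optics.get_image('wrist');t=optics.get_image('top')
a=d['image'][0:300,80:480];b=cv2.resize(t['image'][140:240,105:205],(400,400),interpolation=cv2.INTER_CUBIC)[:300]
cv2.imwrite('pics/p4.png',cv2.hconcat([a,b]))
E
```

```text
t: 17.2
tool_pos: [0.5666, 0.2097, 0.0174]
tool_rot: [1.992, 2.429, 0.0]
contact_force: [-0.7, -0.3, -0.2]
opening: 0.0001
grip_force: 0.0
```

View pics/p4.png

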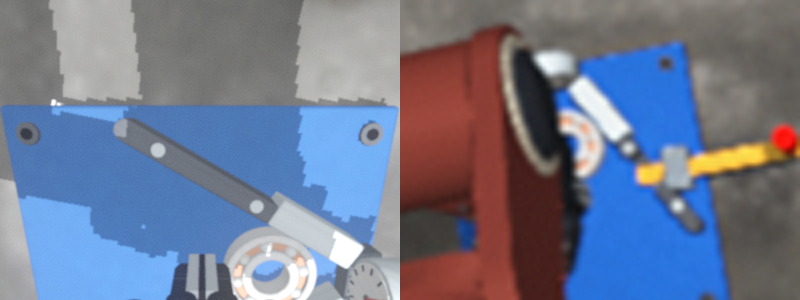

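The bearing is just ahead of the shut fingers and close to the V faces. I'll keep pushing until the force rises.

```bash
python3 -m jog '[[[0,0.001,0],[0,0,0]],[[0,0.002,0],[0,0,0]],[[0,0.002,0],[0,0,0]]]'
python3 -m jog '[[[0,0.001,0],[0,0,0]],[[0,0.002,0],[0,0,0]],[[0,0.002,0],[0,0,0]]]'
```

```text
t: 17.6
tool_pos: [0.5686, 0.2101, 0.0174]
tool_rot: [1.992, 2.429, 0.0]
contact_force: [0.1, 0.1, 0.1]
opening: 0.0002
grip_force: 0.0
t: 17.9
tool_pos: [0.5704, 0.2105, 0.0173]
tool_rot: [-1.992, -2.429, 0.0]
contact_force: [-0.2, -0.5, -0.2]
opening: 0.0001
grip_force: 0.4
```

```bash
python3 -m jog '[[[0,0.001,0],[0,0,0]],[[0,0.002,0],[0,0,0]],[[0,0.002,0],[0,0,0]]]'
python3 -m jog '[[[0,0.001,0],[0,0,0]],[[0,0.001,0],[0,0,0]]]'
python3 -m jog '[[[0,0.001,0],[0,0,0]],[[0,0.001,0],[0,0,0]]]'
python3 - <<'E'
from station import optics
import cv2,numpy as np
d=optics.get_image('wrist');cv2.imwrite('pics/w5.png',d['image'])
E
```

```text
t: 18.2
tool_pos: [0.5709, 0.2107, 0.0171]
tool_rot: [-1.99, -2.427, 0.005]
contact_force: [-6.2, -1.5, 4.7]
opening: -0.0001
grip_force: 4.0
t: 18.4
tool_pos: [0.571, 0.2107, 0.017]
tool_rot: [-1.989, -2.426, 0.008]
contact_force: [-9.2, -1.2, 6.6]
opening: -0.0001
grip_force: 5.8
t: 18.6
tool_pos: [0.5711, 0.2108, 0.017]
tool_rot: [-1.988, -2.425, 0.011]
contact_force: [-12.5, -2.7, 9.0]
opening: 0.0002
grip_force: 7.6
```

The force rises sharply with almost no travel, so the bearing is seated against both faces. I'll back off, rise and look.

```bash
python3 -m jog '[[[0,-0.003,0],[0,0,0]],[[0,-0.006,0],[0,0,0]],[[0,-0.015,0],[0,0,0]],[[0,-0.025,0],[0,0,0]],[[0,-0.035,-0.02],[0,0,0]]]'
python3 -m jog '[[[0,0,-0.04],[0,0,0]],[[0,0,-0.085],[0,0,0]],[[-0.03,0.01,-0.13],[0,0,0]],[[-0.07,0.02,-0.165],[0,0,0]],[[-0.11,0.03,-0.165],[0,0,0]]]' 1 30
python3 -m jog '[[[-0.02,0.01,0],[0,0,0]],[[-0.038,0.018,0],[0,0,0]],[[-0.038,0.018,0],[0,0,0]],[[-0.038,0.018,0],[0,0,0]]]'
python3 - <<'E'
from h import *
from station import ctrl,optics
o=ctrl.get_obs();d=optics.get_image('wrist');cv2.imwrite('pics/w6.png',d['image'][:360,120:480]);W={**d,'tool_rot':o['tool_rot'],'tool_pos':o['tool_pos']};np.savez('pics/w6.npz',**W)
cv2.imwrite('pics/w6.png',cv2.resize(d['image'][0:260,130:480],None,fx=2,fy=2,interpolation=cv2.INTER_CUBIC))
print(w2g(o['tool_pos']));go(o,g2w(-.0025,-.148),.043,YAW)
E
```

```text
t: 19.15
tool_pos: [0.5366, 0.2036, 0.0344]
tool_rot: [-1.99, -2.426, 0.008]
contact_force: [0.3, 0.8, -0.4]
opening: -0.0003
grip_force: 0.0
t: 19.65
tool_pos: [0.5934, 0.1026, 0.2089]
tool_rot: [1.984, 2.426, 0.012]
contact_force: [1.0, -0.1, 0.2]
opening: 0.0725
grip_force: 0.0
t: 20.05
tool_pos: [0.6154, 0.069, 0.2014]
tool_rot: [-1.991, -2.428, 0.001]
contact_force: [-0.1, 0.4, 0.1]
opening: 0.0852
grip_force: 0.0
[ 0.01194835 -0.14695675]
shift [-0.0012 -0.0142  0.1584] turn [-0.002 -0.001  0.   ]
```

View pics/w6.png

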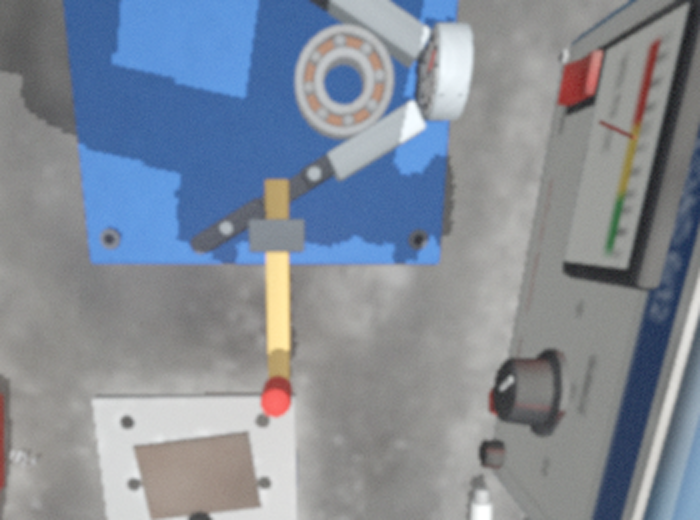

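The bearing at crop (345,80) appears to touch both V faces. Knob at crop (276,397). I'll check the bearing's gauge position relative to the visible screws.

Run:
```python
from h import *
W=dict(np.load('pics/w6.npz'));PW=wcam(W,W)
f=lambda u,z:w2g(plane(W,PW,(130+u[0]/2,u[1]/2),z)[0]).round(4)
print('bearing',f((345,80),.025),'screws',f((110,238),.012),f((418,239),.012),'knob top',f((276,394),.064))
```

```text
bearing [0.0327 0.0003] screws [-0.0904 -0.0718] [ 0.0741 -0.0722] knob top [-0.0004 -0.1437]
```

The bearing is about 1 mm from the seat. Now I'll re-grip the knob and push the keeper in.

```bash
python3 -m jog '[[[0,-0.01,0.04],[0,0,0]],[[0,-0.014,0.085],[0,0,0]],[[0,-0.014,0.125],[0,0,0]],[[0,-0.014,0.15],[0,0,0]],[[0,-0.014,0.157],[0,0,0]]]'
python3 -m jog '[[[0,0,0],[0,0,0]],[[0,0,0],[0,0,0]],[[0,0,0],[0,0,0]],[[0,0,0],[0,0,0]],[[0,0,0],[0,0,0]]]' 0 30
python3 -m jog '[[[0,0,0],[0,0,0]],[[0,0,0],[0,0,0]]]'
```

```text
t: 20.6
tool_pos: [0.5985, 0.0672, 0.0409]
tool_rot: [-1.986, -2.426, 0.008]
contact_force: [-0.2, 0.8, -0.4]
opening: 0.0854
grip_force: 0.0
t: 21.1
tool_pos: [0.6015, 0.0656, 0.0468]
tool_rot: [-1.991, -2.428, 0.004]
contact_force: [-1.9, 0.6, 9.0]
opening: 0.0149
grip_force: 29.0
t: 21.3
tool_pos: [0.6016, 0.0656, 0.0468]
tool_rot: [-1.991, -2.428, 0.003]
contact_force: [-7.6, -0.9, 8.7]
opening: 0.0147
grip_force: 29.4
```

```bash
python3 -m jog '[[[0.012,-0.001,0],[0,0,0]],[[0.024,-0.001,0],[0,0,0]],[[0.036,-0.001,0],[0,0,0]],[[0.046,-0.001,0],[0,0,0]],[[0.052,-0.001,0],[0,0,0]]]'
python3 -m jog '[[[0.002,0,0],[0,0,0]],[[0.004,0,0],[0,0,0]],[[0.005,0,0],[0,0,0]],[[0.005,0,0],[0,0,0]]]'
python3 -m jog '[[[0.001,0,0],[0,0,0]],[[0.002,0,0],[0,0,0]],[[0.002,0,0],[0,0,0]]]'
```

```text
t: 21.8
tool_pos: [0.5914, 0.1172, 0.0469]
tool_rot: [1.991, 2.429, -0.0]
contact_force: [-2.9, -2.2, 6.2]
opening: 0.0146
grip_force: 29.5
t: 22.2
tool_pos: [0.5905, 0.1218, 0.0469]
tool_rot: [1.991, 2.429, -0.0]
contact_force: [-4.3, -0.6, 5.6]
opening: 0.0147
grip_force: 29.5
t: 22.5
tool_pos: [0.5903, 0.1226, 0.0469]
tool_rot: [1.99, 2.428, -0.003]
contact_force: [-2.7, -4.9, 7.1]
opening: 0.0145
grip_force: 29.5
```

```bash
python3 -m jog '[[[0.001,0,0],[0,0,0]],[[0.001,0,0],[0,0,0]]]'
python3 -m jog '[[[-0.002,0,0],[0,0,0]],[[-0.002,0,0],[0,0,0]],[[-0.002,0,0],[0,0,0]],[[-0.002,0,-0.02],[0,0,0]],[[-0.002,0,-0.06],[0,0,0]]]' 1
python3 -m jog '[[[0,0,-0.045],[0,0,0]],[[-0.03,0,-0.09],[0,0,0]],[[-0.07,0,-0.1],[0,0,0]],[[-0.07,0,-0.1],[0,0,0]],[[-0.07,0,-0.1],[0,0,0]]]'
python3 - <<'E'
from h import *
from station import ctrl,optics
o=ctrl.get_obs();d=optics.get_image('wrist');W={**d,'tool_rot':o['tool_rot'],'tool_pos':o['tool_pos']};np.savez('pics/w7.npz',**W)
cv2.imwrite('pics/w7.png',cv2.resize(d['image'][0:260,130:480],None,fx=2,fy=2,interpolation=cv2.INTER_CUBIC))
E
```

```text
t: 22.7
tool_pos: [0.5903, 0.1227, 0.0469]
tool_rot: [1.989, 2.427, -0.004]
contact_force: [-2.5, -8.4, 6.6]
opening: 0.0146
grip_force: 29.5
t: 23.2
tool_pos: [0.5867, 0.1227, 0.1015]
tool_rot: [-1.988, -2.424, 0.009]
contact_force: [0.6, 0.7, -0.3]
opening: 0.0841
grip_force: 0.0
t: 23.7
tool_pos: [0.6038, 0.0537, 0.2056]
tool_rot: [-1.994, -2.428, -0.001]
contact_force: [-0.3, 0.6, -0.8]
opening: 0.0858
grip_force: 0.0
```

View pics/w7.png

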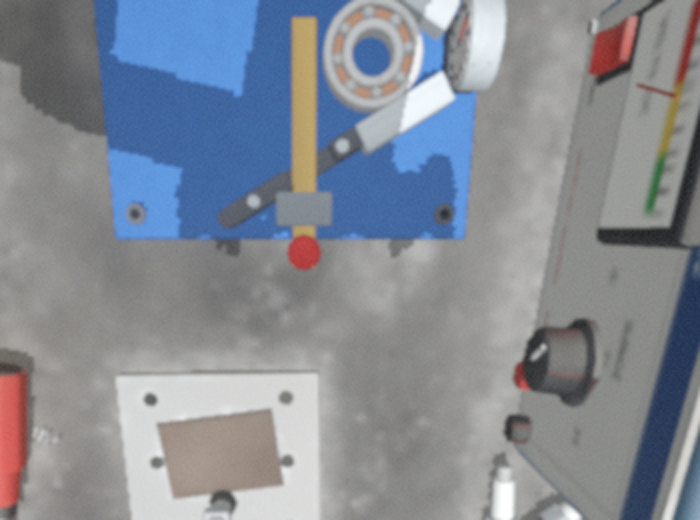

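The keeper is fully in at crop (304,130), just behind the bearing at (374,53), which still sits in the V. The gripper is clear, so I'm handing in.

Run:
```python
from station import job
print(job.finish_job())
```

```text
the job is handed in; nothing more can be done
None
```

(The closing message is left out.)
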